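# Free a cast keycard block from its mould

### The arm

A 6-joint arm with a two-finger parallel gripper is mounted at the origin on the work surface. World frame = base frame: x ahead of the robot, y to its left, z up, the work surface at z = 0. Lengths are in m, angles in degrees, forces in N, time in s.
With the tool pointing down it reaches from about 0.3 to 0.75 m from the base axis. Payload 8.5 kg.
Tool frame: the origin (TCP) lies on the centre line of the jaws, within the pads' length; the fingertips stand 19 mm ahead of it and the grasp point (between the pads) is the TCP; z points along the fingers, x is the direction in which the jaws open and shut, and the axes are right-handed (so a half turn about z gives the same grasp; the last joint's range is limited). The gripper opens to 85 mm and grips with 20 to 120 N. Pads are 22 mm wide; open, the fingers measure 114 mm over their backs; the gripper's body (76 mm by 85 mm) begins 54 mm behind the grasp point. The pads swing forward as they close: fully open they stand 13 mm farther back than shut.
Start: joints at [-88.998, 21.807, 74.336, -0, 83.858, -12.336], TCP at [0.127, -0.535, 0.25] pointing down, gripper open.
Joint ranges: [-178.18, 178.18], [-50.72, 133.34], [12.68, 142.11], [-81.47, 261.47], [9.98, 163.14], [-165.26, 165.26]. Speed limits (degrees/s): [136.94, 136.94, 180, 180, 180, 180].

### API

Orientations are given as a 3x3 rotation matrix whose columns are the frame's x, y, z axes.
In Python, from rig import env, cams, order gives the robot as it stands.
- The arm moves only by the tool step_arm, never from a script. Its argument "steps" is a list of rows, each an object with "xyz": the shift along the tool's x, y, z normalised to -1 to 1, where 1 is 0.04 m, a list of three; "turn": the turn, a rotation vector about the tool's x, y, z normalised to -1 to 1, where 1 is 0.08 rad, a list of three; "gripper": the gripper command: -1 is shut, 1 is fully open, values between are in proportion. A call has 1 to 20 rows; each row shifts and turns the commanded pose from where the row before left it, along the tool's axes as they then stand; what a row does not reach is not made up. A row lasts 1/12 s, in which the tool goes at most 41.7 mm and 7.16 degrees, less where a joint would pass 70% of its speed; a pose out of reach is approached as far as the arm can. A call with a number of a shift or a turn outside -1 to 1 is refused whole. A call with a gripper value outside its range is refused whole. The fingers move at their own pace and stop on an object; "squeeze" is the grip in N (left out, the last holds). Time passes only in rows, so rows that do not move let the fingers close. It gives the time, the measured TCP pose, the force and the opening at its end, in the units of the state.
- env.observe(): the state, without advancing time (a new reading comes with each control period).
- cams.get_image(name): name is "scene" or "top" or "wrist"; returns (picture, depth): 420x560x3 uint8, red, green, blue; 420x560 float32, m along the optical axis (not along the pixel's ray), 0 where there is no reading.
- cams.camera_info(name): a dict with "fx", "fy", "cx", "cy" (pixels), "extrinsics" (4x4, takes a point from camera to world coordinates). Camera axes: x right, y down, z forward; pixel columns grow to the right and rows downward; lengths in m; the calibration is good to about 2 mm. A picture is of the moment at which its call begins: read the wrist's pose just before it. camera_info takes no time and is no camera call; for the wrist camera it gives the pose at the moment of the call.
- order.close_job(): hands the job in, once; it reports no verdict.
The state is a dict: "time_s": time; "q": joint angles; "qvel": joint speeds; "joint_efforts": joint torques, N m; "position": TCP position; "tool_rot": TCP orientation; "ft_force": force on the tool from outside, world axes, zero at the start; "wrist_torque": the same for the moment, N m; "grip_width": finger opening in m.
Only numpy, scipy, OpenCV 4.12 (cv2) and the standard library are available. Lean on these libraries where they do the work, as an engineer would, in place of code of your own. Each camera call takes 0.05 s, during which the arm holds its last target. There are 200 camera calls.

### The job

The cast-stone keycard block has set in its open metal mould and lies too deep to be gripped. The mould is hollow under one end of the block, hidden from view: feel which end gives way when pressed, push that end down so that the block tips and its other end stays standing out of the mould, then lift the block out by that end. Set it down gently (do not drop it) in the wooden tray, lying flat, slot upwards and lengthways with the tray, let go, and leave the bell and the stapler where they are.

Things in the scene. Friction and masses are not known exactly. Their poses are not given: they have to be found in the camera images.
- block: Grey cast-stone keycard holder, a block 150 (x) x 44 (y) x 44 (z) mm, about 0.35 kg, with a slot 6 mm wide and 12 mm deep along the whole length of its top. Origin: centre of its underside; x along its length, z up through the slotted top. It starts level in the mould, its top 1 mm below the mould's rim.
- mould: Aluminium open-topped casting mould fixed to the counter, outside 198 (x) x 68 (y) x 81 (z) mm, walls 10 mm thick; cavity 178 x 48 mm, its floor 6 mm above the counter, so the block has 14 mm free at each end and 2 mm at each side. Origin: centre of its underside; x along its length, z up.
- mould_bed (a point): Middle of the mould, 36 mm above the counter, where a hidden bed carries the block at one end only, +x or -x. The bed ends 4 mm past this point; the other end is hollow. Pressed near that end (down and outward: its top also slides 15 mm outward) it tips some 25 degrees over the bed's edge to the cavity floor and stays so when let go, its other end 33 mm above the rim.
- tray: Dark wooden shallow tray fixed to the counter, outside 205 (x) x 95 (y) mm, inside 195 x 85 mm, floor 4 mm thick, lips 10 mm high above the counter. Origin: centre of its underside; x along its length, z up.
- bell: Chrome tap bell, 84 mm across, 61 mm high, loose. Origin: centre of its underside. Leave alone.
- stapler: Matte black stapler, 140 (x) x 38 (y) x 49 (z) mm, loose, to the left of the tray. Origin: centre of its underside. Leave alone.

How it is judged (in metres and radians):
On the way, in this order (a step that is already met when the one before it is completed fails the run):
1. the block is tipped in the mould (by more than 0.25 rad, its underside centre still less than 55 mm above the mould's foot) (angle between block's own z axis and vertical above 0.25 rad and z of block in the frame of mould below 0.055 m), for 0.1 s.
2. the block is lifted out of the mould (underside centre at least 75 mm above the mould's foot) (z of block in the frame of mould above 0.075 m), for 0.1 s.
At the end, for the whole second after the job is handed in: The block lies at rest inside the tray, flat on its floor (underside centre less than 2.5 mm above the floor, tilt under 0.08 rad), slot up, its length within 0.3 rad of the tray's either way round, its middle within 27 mm of the tray's along the tray and 24 mm across (x of block in the frame of tray between -0.027 and 0.027 m and y of block in the frame of tray between -0.024 and 0.024 m and z of block in the frame of tray below 0.0065 m and angle between block's own z axis and vertical below 0.08 rad and angle between the x axis of block and the x axis of tray, either way round below 0.3 rad and linear speed of block below 0.02 m/s and angular speed of block below 0.1 rad/s); the robot touches nothing.
It fails at once if the block is dropped (falls free faster than 0.6 m/s, a drop of about 2 cm) (linear speed of block above 0.6 m/s and contact force between block and anything else below 0.05 N).
It fails at once if the bell is shifted by more than 2 cm (distance of bell from where it was at the start of the episode above 0.02 m).
It fails at once if the stapler is shifted by more than 2 cm (distance of stapler from where it was at the start of the episode above 0.02 m).
It also fails if it takes over 54 s, if anything falls off the work surface, if the arm or the gripper's body presses on something with over 40 N, if the wrist force passes 120 N, or if a joint passes its speed limit or range.

## Working session

There is one attempt and no reset: what is moved stays moved. The work goes in short steps, Python scripts to look and compute and a tool call to move; the robot and the scene stay as the last step left them, time stands still between calls to the robot, and variables do not carry over. Pictures are saved under pics/ and viewed, about 8 in all and at most 12, crops included, and the job is handed in when it is done.

Besides the shell and the picture viewer there is one more tool, called after "Call:" as name(argument=value, ...) on one line, values as JSON. step_arm: Moves the arm, as the interface text tells. Scaled input: -1 to 1 covers 0.04 m each way for a shift and 0.08 rad each way for a turn. Its arguments: {"type":"object","properties":{"steps":{"type":"array"},"squeeze":{"type":"number"}},"required":["steps"]}

```bash
mkdir -p pics; ls
python3 - <<'E'
from rig import env,cams
import cv2,numpy as np
for n in ("scene","top"):
    im,d=cams.get_image(n); cv2.imwrite(f"pics/{n}0.png",im[:,:,::-1]); np.savez(f"{n}0.npz",im=im,d=d)
    i=cams.camera_info(n); print(n,i["fx"],i["cx"],i["cy"],np.round(i["extrinsics"],3).tolist())
s=env.observe(); print(s["position"],np.round(s["tool_rot"],3).tolist(),s["time_s"],s["grip_width"],s["ft_force"])
E
```

```text
pics
scene 459.9477124822858 287.2188687287871 215.1959325180853 [[0.824, 0.404, -0.398, 1.052], [0.567, -0.607, 0.557, -0.468], [-0.017, -0.684, -0.729, 0.842], [0.0, 0.0, 0.0, 1.0]]
top 443.91867584310097 274.87700141802617 208.24644066699108 [[-0.014, -0.992, 0.127, 0.47], [-1.0, 0.014, 0.003, 0.122], [-0.005, -0.127, -0.992, 1.096], [0.0, 0.0, 0.0, 1.0]]
[ 0.12688462 -0.5349193   0.24975733] [[0.231, -0.973, -0.0], [-0.973, -0.231, 0.001], [-0.001, -0.0, -1.0]] 0.1 0.08588618128243865 [-0.15558102 -0.04661869 -0.41426896]
```

View pics/top0.png

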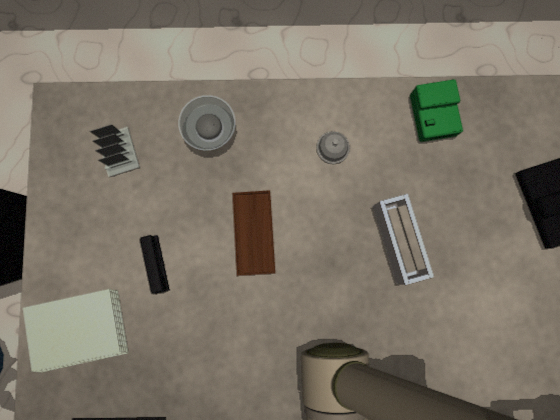

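View pics/scene0.png

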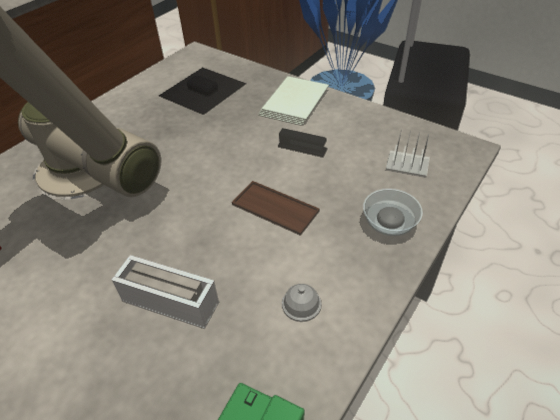

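The top view shows the mould at (406,240), the tray at (254,233), the bell at (333,147) and the stapler at (154,264). The scene view agrees. I'll measure next.

```bash
cat > h.py <<'E'
import numpy as np,cv2
from rig import env,cams
def cloud(n,d):
    i=cams.camera_info(n);v,u=np.mgrid[:d.shape[0],:d.shape[1]]
    c=np.stack([(u-i["cx"])/i["fx"]*d,(v-i["cy"])/i["fy"]*d,d,np.ones_like(d)],-1)
    return (c@np.asarray(i["extrinsics"]).T)[...,:3]
def ray(n,uv,z):
    i=cams.camera_info(n);E=np.asarray(i["extrinsics"]);uv=np.asarray(uv,float).reshape(-1,2)
    r=np.c_[(uv[:,0]-i["cx"])/i["fx"],(uv[:,1]-i["cy"])/i["fy"],np.ones(len(uv))]@E[:3,:3].T
    return E[:3,3]+r*((z-E[2,3])/r[:,2])[:,None]
def rect(n,mask,z):
    c=max(cv2.findContours(mask.astype(np.uint8),0,2)[0],key=cv2.contourArea)
    p=ray(n,c.reshape(-1,2),z)[:,:2]*1000
    (c,s,a)=cv2.minAreaRect(p.astype(np.float32)); b=cv2.boxPoints((c,s,a))
    e=max((b[1]-b[0],b[2]-b[1]),key=np.linalg.norm); yaw=np.degrees(np.arctan2(e[1],e[0]))
    if yaw>90:yaw-=180
    if yaw<-90:yaw+=180
    return np.round(c,1),np.round(sorted(s),1),round(float(yaw),2)
E
python3 - <<'E'
from h import *
for n,roi in (("top",((360,450,180,300),(220,290,180,285),(315,352,128,165),(135,175,230,298))),("scene",((105,225,250,330),(225,325,175,240),(278,325,280,320),(272,332,122,160)))):
    z=np.load(n+"0.npz");im=z["im"];P=cloud(n,z["d"]);g=im.astype(int).mean(2);hsv=cv2.cvtColor(im,cv2.COLOR_RGB2HSV)
    def box(r):
        m=np.zeros(g.shape,bool);m[r[2]:r[3],r[0]:r[1]]=1;return m
    Z=P[...,2]
    print(n,"table z",np.median(Z[Z<.03]))
    M=box(roi[0]); m=M&(Z>.07)&(Z<.095); print("mould depth",m.sum(),rect(n,m,.081))
    m=M&(g>165); print("mould bright",m.sum(),rect(n,m,.081), np.median(Z[m]))
    T=box(roi[1])&(hsv[...,1]>110)&(hsv[...,0]<15); print("tray",T.sum(),rect(n,T,.008),np.percentile(Z[T],[10,50,90]))
    B=box(roi[2])&(Z>.02); print("bell",P[B].mean(0),Z[B].max())
    S=box(roi[3])&(g<45); print("stap",rect(n,S,.04))
    if n=="top":
        # block top: profile along mould
        c,s,a=rect(n,M&(g>165),.081);t=np.radians(a);ax=np.array([np.cos(t),np.sin(t)])
        i=cams.camera_info(n);E=np.linalg.inv(i["extrinsics"])
        for off in(-12,12):
          o=[]
          for k in range(-100,101,4):
            p=np.r_[(c+ax*k+off*np.array([-ax[1],ax[0]]))/1000,.08,1];q=E@p
            u,v=int(round(q[0]/q[2]*i["fx"]+i["cx"])),int(round(q[1]/q[2]*i["fy"]+i["cy"]));o.append((k,int(g[v,u]),int(Z[v,u]*1000)))
          print(off,o)
E
```

```text
top table z -0.0005894669165311672
mould depth 2379 (array([ 526.2, -170.8]), array([ 71.5, 197.8]), 14.45)
mould bright 662 (array([ 527. , -173.9]), array([ 65. , 196.2]), 14.53) 0.08128735709832324
tray 3119 (array([551.7, 179.6]), array([ 92.7, 203.6]), 2.94) [0.00149802 0.00440352 0.00907585]
bell [ 0.75755419 -0.01863838  0.04139491] 1.0962204760308143
stap (array([478.4, 412.8]), array([ 43.6, 137.8]), 13.31)
-12 [(-100, 119, -1), (-96, 182, 82), (-92, 179, 81), (-88, 113, 78), (-84, 65, 41), (-80, 62, 48), (-76, 86, 79), (-72, 115, 77), (-68, 118, 77), (-64, 122, 79), (-60, 121, 77), (-56, 122, 79), (-52, 120, 79), (-48, 117, 80), (-44, 120, 82), (-40, 121, 78), (-36, 121, 79), (-32, 122, 81), (-28, 118, 80), (-24, 121, 80), (-20, 127, 80), (-16, 128, 80), (-12, 130, 82), (-8, 131, 80), (-4, 129, 80), (0, 126, 78), (4, 124, 83), (8, 124, 80), (12, 126, 80), (16, 128, 80), (20, 127, 81), (24, 128, 80), (28, 133, 77), (32, 134, 77), (36, 139, 81), (40, 136, 82), (44, 134, 79), (48, 130, 79), (52, 129, 85), (56, 130, 76), (60, 131, 78), (64, 131, 79), (68, 132, 79), (72, 129, 79
[... 765 characters left out ...]
2), (72, 128, 80), (76, 170, 0), (80, 134, 9), (84, 105, 8), (88, 55, 59), (92, 181, 82), (96, 179, 82), (100, 135, 0)]
scene table z -0.0025925228147313795
mould depth 2773 (array([ 532. , -176.2]), array([ 74. , 201.9]), 14.5)
mould bright 1008 (array([ 527.3, -173.3]), array([ 68.5, 198.3]), 14.65) 0.08009110792289059
tray 9 (array([555.6, 205.2]), array([0., 0.]), 0.0) [0.00188898 0.00397094 0.00457357]
bell [ 0.77373192 -0.03613713  0.04774904] 0.8418284287623449Traceback (most recent call last):
  File "<stdin>", line 12, in <module>
  File "h.py", line 12, in rect
    c=max(cv2.findContours(mask.astype(np.uint8),0,2)[0],key=cv2.contourArea)
ValueError: max() iterable argument is empty
```

Mould: centre (527,-173.5) mm, yaw 14.5°, rim 81 mm. Tray: centre (552,180), yaw 2.9°. Sizes match those given. Next: fingers shut, go above the +x end of the block.

Call:
step_arm(steps=[{"xyz":[-0.361,-0.729,0],"turn":[0,0,0],"gripper":-1},{"xyz":[-0.361,-0.729,0],"turn":[0,0,0],"gripper":-1},{"xyz":[-0.361,-0.729,0],"turn":[0,0,0],"gripper":-1},{"xyz":[-0.361,-0.729,0],"turn":[0,0,0],"gripper":-1},{"xyz":[-0.361,-0.729,0],"turn":[0,0,0],"gripper":-1},{"xyz":[-0.361,-0.729,0],"turn":[0,0,0],"gripper":-1},{"xyz":[-0.361,-0.729,0],"turn":[0,0,0],"gripper":-1},{"xyz":[-0.361,-0.729,0],"turn":[0,0,0],"gripper":-1},{"xyz":[-0.361,-0.729,0],"turn":[0,0,0],"gripper":-1},{"xyz":[-0.361,-0.729,0],"turn":[0,0,0],"gripper":-1},{"xyz":[-0.361,-0.729,0],"turn":[0,0,0],"gripper":-1},{"xyz":[-0.361,-0.729,0],"turn":[0,0,0],"gripper":-1},{"xyz":[-0.361,-0.729,0],"turn":[0,0,0],"gripper":-1},{"xyz":[-0.361,-0.729,0],"turn":[0,0,0],"gripper":-1},{"xyz":[-0.361,-0.729,0],"turn":[0,0,0],"gripper":-1},{"xyz":[-0.361,-0.729,0],"turn":[0,0,0],"gripper":-1},{"xyz":[-0.361,-0.729,0],"turn":[0,0,0],"gripper":-1},{"xyz":[-0.361,-0.729,0],"turn":[0,0,-0.24],"gripper":-1},{"xyz":[0,0,0],"turn":[0,0,0],"gripper":-1}])

```text
time_s: 1.68
position: [0.5805, -0.1575, 0.2494]
tool_rot: [[0.254, -0.967, 0.0], [-0.967, -0.254, 0.001], [-0.001, -0.0, -1.0]]
ft_force: [-0.6, 0.1, -1.2]
grip_width: -0.0001
```

Call:
step_arm(steps=[{"xyz":[0.05,0,0.7],"turn":[0,0,0],"gripper":-1},{"xyz":[0,0,0.7],"turn":[0,0,0],"gripper":-1},{"xyz":[0,0,0.7],"turn":[0,0,0],"gripper":-1},{"xyz":[0,0,0.7],"turn":[0,0,0],"gripper":-1},{"xyz":[0,0,0.7],"turn":[0,0,0],"gripper":-1},{"xyz":[0,0,0],"turn":[0,0,0],"gripper":-1},{"xyz":[0,0,0],"turn":[0,0,0],"gripper":-1}])

```text
time_s: 2.27
position: [0.5776, -0.1632, 0.1098]
tool_rot: [[0.249, -0.968, -0.002], [-0.968, -0.249, 0.001], [-0.002, 0.002, -1.0]]
ft_force: [0.2, -0.1, 1.0]
grip_width: 0.0001
```

Call:
step_arm(steps=[{"xyz":[0,0,0.05],"turn":[0,0,0],"gripper":-1},{"xyz":[0,0,0.05],"turn":[0,0,0],"gripper":-1},{"xyz":[0,0,0.05],"turn":[0,0,0],"gripper":-1},{"xyz":[0,0,0],"turn":[0,0,0],"gripper":-1}])

```text
time_s: 2.6
position: [0.5783, -0.1632, 0.105]
tool_rot: [[0.249, -0.968, 0.001], [-0.968, -0.249, -0.0], [0.001, -0.001, -1.0]]
ft_force: [-0.8, 0.3, -0.7]
grip_width: 0.0003
```

Call:
step_arm(steps=[{"xyz":[0,0,0.025],"turn":[0,0,0],"gripper":-1},{"xyz":[0,0,0.025],"turn":[0,0,0],"gripper":-1},{"xyz":[0,0,0],"turn":[0,0,0],"gripper":-1}])

```text
time_s: 2.85
position: [0.5781, -0.1631, 0.1023]
tool_rot: [[0.249, -0.968, -0.0], [-0.968, -0.249, -0.0], [0.0, 0.0, -1.0]]
ft_force: [-0.2, -0.2, 0.6]
grip_width: 0.0
```

Call:
step_arm(steps=[{"xyz":[-0.05,0,0.025],"turn":[0,0,0],"gripper":-1},{"xyz":[0,0,0.025],"turn":[0,0,0],"gripper":-1},{"xyz":[0,0,0.025],"turn":[0,0,0],"gripper":-1},{"xyz":[0,0,0],"turn":[0,0,0],"gripper":-1}])

```text
time_s: 3.18
position: [0.5776, -0.1611, 0.0991]
tool_rot: [[0.249, -0.968, -0.0], [-0.968, -0.249, 0.0], [-0.0, 0.0, -1.0]]
ft_force: [0.4, -0.3, -0.0]
grip_width: -0.0
```

Call:
step_arm(steps=[{"xyz":[0,0,0.025],"turn":[0,0,0],"gripper":-1},{"xyz":[0,0,0.025],"turn":[0,0,0],"gripper":-1},{"xyz":[0,0,0],"turn":[0,0,0],"gripper":-1}])

```text
time_s: 3.43
position: [0.5776, -0.1612, 0.0972]
tool_rot: [[0.249, -0.968, -0.0], [-0.968, -0.249, 0.0], [-0.0, 0.0, -1.0]]
ft_force: [-0.5, -0.7, 0.9]
grip_width: -0.0003
```

Call:
step_arm(steps=[{"xyz":[0,0,0.025],"turn":[0,0,0],"gripper":-1},{"xyz":[0,0,0.025],"turn":[0,0,0],"gripper":-1},{"xyz":[0,0,0],"turn":[0,0,0],"gripper":-1}])

```text
time_s: 3.68
position: [0.5775, -0.1611, 0.0951]
tool_rot: [[0.249, -0.968, -0.001], [-0.968, -0.249, 0.0], [-0.0, 0.001, -1.0]]
ft_force: [-1.1, -0.0, -0.5]
grip_width: 0.0
```

Call:
step_arm(steps=[{"xyz":[0,0,0.025],"turn":[0,0,0],"gripper":-1},{"xyz":[0,0,0.025],"turn":[0,0,0],"gripper":-1},{"xyz":[0,0,0],"turn":[0,0,0],"gripper":-1}])

```text
time_s: 3.93
position: [0.5783, -0.1611, 0.0936]
tool_rot: [[0.249, -0.968, 0.002], [-0.968, -0.249, -0.0], [0.001, -0.002, -1.0]]
ft_force: [4.2, 1.5, 3.9]
grip_width: 0.0002
```

Call:
step_arm(steps=[{"xyz":[0,0,0.025],"turn":[0,0,0],"gripper":-1},{"xyz":[0,0,0],"turn":[0,0,0],"gripper":-1}])

```text
time_s: 4.1
position: [0.5787, -0.1611, 0.093]
tool_rot: [[0.249, -0.968, 0.003], [-0.968, -0.249, -0.0], [0.001, -0.003, -1.0]]
ft_force: [5.5, 2.3, 6.2]
grip_width: -0.0002
```

Run:
```python
from h import *
im,d=cams.get_image("scene"); print(env.observe()["ft_force"])
cv2.imwrite("pics/s1.png",cv2.resize(im[225:345,85:265,::-1],(720,480),interpolation=cv2.INTER_CUBIC))
```

```text
[5.46844843 2.34231874 4.50031661]
```

View pics/s1.png

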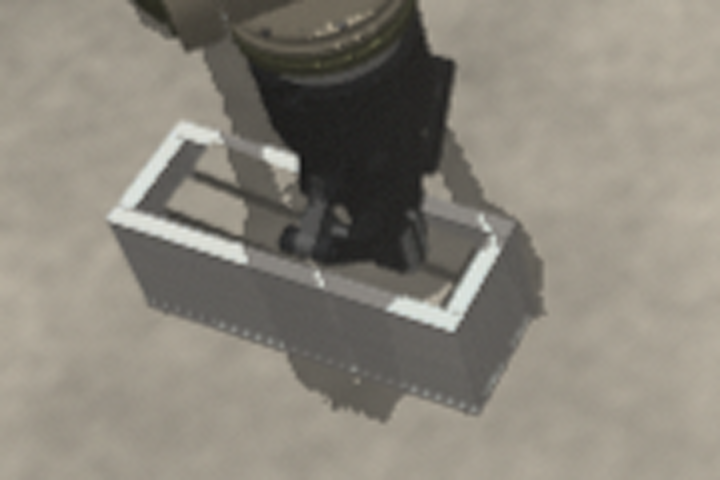

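The scene crop shows the fingers in the mould with the block still mostly inside. Pressing gives an outward drag as well as an upward force. I'll check the block's tilt from depth.

```bash
cat >> h.py <<'E'
C=np.array([527,-173.5])/1000;t=np.radians(14.5);A=np.array([np.cos(t),np.sin(t)]);B=np.array([-A[1],A[0]])
def prof(n,w=20,lo=.03,hi=.13):
    im,d=cams.get_image(n);P=cloud(n,d);q=P[...,:2]-C;s=q@A*1000;a=q@B*1000;z=P[...,2]*1000
    for k in range(-96,97,8):
        m=(abs(s-k)<4)&(abs(a)<w)&(abs(a)>5)&(z>lo*1000)&(z<hi*1000)
        if m.sum()>3: print(k,m.sum(),round(float(np.median(z[m])),1),end=" | ")
    print()
E
python3 -c "
from h import *
prof('scene');prof('top')"
```

```text
-96 32 80.5 | -88 107 72.5 | -64 40 88.9 | -56 54 88.2 | -48 50 86.9 | -40 53 85.7 | -32 51 84.7 | -24 52 83.2 | -16 47 82.5 | -8 28 82.1 | 8 4 78.0 | 16 9 77.4 | 32 11 75.0 | 40 21 74.0 | 48 37 75.5 | 56 57 80.4 | 64 154 93.7 | 72 51 69.6 | 80 55 68.6 | 88 10 80.3 | 96 126 72.5 | 
72 17 69.7 | 80 12 69.2 | 88 19 72.8 | 96 20 81.0 |
```

The +x end gives: depth shows a tilt of about 8°. I'll keep pressing down and outward.

Call:
step_arm(steps=[{"xyz":[0,-0.05,0.04],"turn":[0,0,0],"gripper":-1},{"xyz":[0,-0.03,0.05],"turn":[0,0,0],"gripper":-1},{"xyz":[0,-0.03,0.05],"turn":[0,0,0],"gripper":-1},{"xyz":[0,-0.03,0.05],"turn":[0,0,0],"gripper":-1},{"xyz":[0,0,0],"turn":[0,0,0],"gripper":-1}])

```text
time_s: 4.67
position: [0.5831, -0.1596, 0.0843]
tool_rot: [[0.25, -0.968, -0.001], [-0.968, -0.25, 0.0], [-0.0, 0.001, -1.0]]
ft_force: [0.0, -0.2, -0.4]
grip_width: 0.0
```

Call:
step_arm(steps=[{"xyz":[0,-0.03,0.05],"turn":[0,0,0],"gripper":-1},{"xyz":[0,-0.03,0.05],"turn":[0,0,0],"gripper":-1},{"xyz":[0,-0.03,0.05],"turn":[0,0,0],"gripper":-1},{"xyz":[0,0,0],"turn":[0,0,0],"gripper":-1}])

```text
time_s: 5.0
position: [0.5867, -0.1592, 0.0797]
tool_rot: [[0.249, -0.968, 0.0], [-0.968, -0.249, -0.001], [0.001, -0.0, -1.0]]
ft_force: [-2.2, 0.1, 11.8]
grip_width: -0.0003
```

```bash
python3 -c "
from h import *
prof('scene')"
```

```text
-96 33 79.6 | -88 129 68.4 | -48 31 106.5 | -40 65 104.0 | -32 61 100.4 | -24 62 96.9 | -16 59 93.0 | -8 56 89.8 | 0 52 86.4 | 8 30 82.7 | 24 6 73.2 | 48 11 65.2 | 56 24 111.2 | 64 39 75.7 | 72 152 85.3 | 80 20 127.0 | 88 11 79.9 | 96 132 71.7 |
```

Call:
step_arm(steps=[{"xyz":[0,-0.03,0.04],"turn":[0,0,0],"gripper":-1},{"xyz":[0,-0.03,0.03],"turn":[0,0,0],"gripper":-1},{"xyz":[0,0,0],"turn":[0,0,0],"gripper":-1}])

```text
time_s: 5.3
position: [0.5894, -0.159, 0.0781]
tool_rot: [[0.249, -0.968, 0.002], [-0.968, -0.249, -0.002], [0.003, -0.001, -1.0]]
ft_force: [-3.8, -0.2, 19.7]
grip_width: 0.0004
```

Call:
step_arm(steps=[{"xyz":[0,0,-0.2],"turn":[0,0,0],"gripper":-1},{"xyz":[0,0,-0.7],"turn":[0,0,0],"gripper":-1},{"xyz":[0,0,-0.7],"turn":[0,0,0],"gripper":-1},{"xyz":[0,0,-0.7],"turn":[0,0,0],"gripper":-1},{"xyz":[0,0,-0.7],"turn":[0,0,0],"gripper":1},{"xyz":[0,0,-0.7],"turn":[0,0,0],"gripper":1},{"xyz":[0,0,0],"turn":[0,0,0],"gripper":1}])

```text
time_s: 5.88
position: [0.5899, -0.159, 0.2292]
tool_rot: [[0.249, -0.968, 0.007], [-0.968, -0.249, -0.004], [0.006, -0.006, -1.0]]
ft_force: [0.7, 0.1, 0.0]
grip_width: 0.0361
```

Run:
```python
from h import *
prof('scene',22);prof('top',22)
im,d=cams.get_image("scene");s=env.observe(); print(s["position"],s["time_s"])
cv2.imwrite("pics/s2.png",cv2.resize(im[200:345,85:265,::-1],(720,580),interpolation=cv2.INTER_CUBIC))
P=cloud("scene",d);q=P[...,:2]-C;m=(P[...,2]>.095)&(P[...,2]<.118)&(abs(q@A)<.11)&(abs(q@B)<.04)
print("block above rim: along",np.percentile((q@A)[m],[2,50,98]),"across",np.percentile((q@B)[m],[2,50,98]),m.sum(),P[...,2][m].max())
```

```text
-96 36 79.6 | -88 137 69.3 | -56 5 76.9 | -48 48 105.6 | -40 84 103.4 | -32 76 99.6 | -24 78 96.0 | -16 73 93.0 | -8 75 89.5 | 0 73 85.4 | 8 70 82.4 | 16 67 78.2 | 24 71 75.1 | 32 61 71.4 | 40 61 67.4 | 48 52 63.8 | 56 49 59.9 | 64 47 56.6 | 72 45 52.4 | 80 4 51.7 | 88 14 79.4 | 96 150 70.1 | 
24 13 76.8 | 32 24 71.4 | 40 25 69.4 | 48 28 64.0 | 56 34 60.1 | 64 23 57.3 | 72 22 52.6 | 80 19 49.7 | 88 30 55.2 | 96 42 81.2 | 
[ 0.58831587 -0.15817183  0.2228829 ] 6.0333
block above rim: along [-0.04903252 -0.03539385 -0.017303  ] across [-0.02284893 -0.00317685  0.02131805] 323 0.10921997568012187
```

View pics/s2.png

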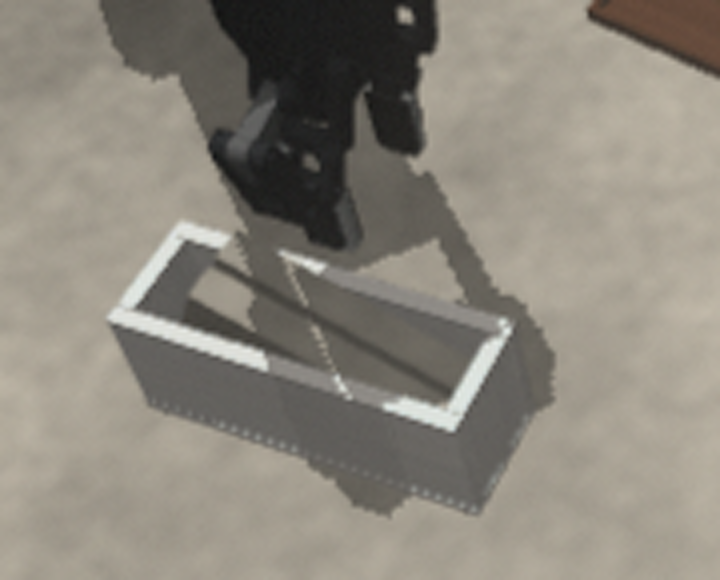

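The crop shows the block tipped (about 24.5°), its −x end standing about 29 mm above the rim. I'll tilt the tool to match the block.

Call:
step_arm(steps=[{"xyz":[0,0.6,0],"turn":[-0.89,0,0],"gripper":0.5},{"xyz":[0,0.6,0],"turn":[-0.89,0,0],"gripper":0.5},{"xyz":[0,0.6,0],"turn":[-0.89,0,0],"gripper":0.5},{"xyz":[0,0.1,0],"turn":[-0.89,0,0],"gripper":0.5},{"xyz":[0,0,0],"turn":[-0.89,0,0],"gripper":0.5},{"xyz":[0,0,0],"turn":[-0.89,0,0],"gripper":0.5},{"xyz":[0,0,0],"turn":[0,0,0],"gripper":0.5},{"xyz":[0,0,0],"turn":[0,0,0],"gripper":0.5}])

```text
time_s: 6.7
position: [0.5156, -0.1768, 0.228]
tool_rot: [[0.25, -0.881, -0.403], [-0.968, -0.228, -0.102], [-0.002, 0.415, -0.91]]
ft_force: [-0.3, 0.5, 0.4]
grip_width: 0.0641
```

```bash
cat >> h.py <<'E'
def go(p,R=None):
    s=env.observe();T=np.asarray(s["tool_rot"]);p=np.asarray(p)/1000
    print("pos",np.round(s["position"],4),"t",s["time_s"],"w",s["grip_width"],"F",np.round(s["ft_force"],1))
    print("shift units total",np.round(T.T@(p-s["position"])/.04,3))
    if R is not None: print("turn units",np.round(cv2.Rodrigues(T.T@R)[0].ravel()/.08,3))
def pose(yaw,tilt):  # tool y = -A(yaw); tilt about tool x
    y=np.radians(yaw);a=np.array([np.cos(y),np.sin(y),0]);b=np.array([-a[1],a[0],0])
    return np.c_[-b,-a,[0,0,-1.]]@cv2.Rodrigues(np.array([np.radians(tilt),0,0]))[0]
E
python3 - <<'E'
from h import *
R=pose(14.5,-24.5);n=-R[:,2];p=np.array([488.9,-183.9,105]);go(p+70*n,R);print(R.round(3))
prof('scene',22)
E
```

```text
pos [ 0.5156 -0.1768  0.228 ] t 6.7 w 0.064075588620711 F [-0.3  0.5  0.4]
shift units total [ 0.008 -0.647  1.335]
turn units [0.008 0.028 0.008]
[[ 0.25  -0.881 -0.401]
 [-0.968 -0.228 -0.104]
 [ 0.     0.415 -0.91 ]]
-96 36 79.9 | -88 142 70.1 | -56 8 81.0 | -48 51 105.7 | -40 80 103.7 | -32 80 99.9 | -24 79 96.5 | -16 83 92.2 | -8 69 88.8 | 0 75 84.8 | 8 72 81.7 | 16 66 78.2 | 24 66 74.7 | 32 66 70.7 | 40 62 67.5 | 48 53 64.2 | 56 51 59.9 | 64 47 56.2 | 72 41 53.0 | 80 6 51.9 | 88 13 80.0 | 96 150 70.7 |
```

Call:
step_arm(steps=[{"xyz":[0,-0.325,0.5],"turn":[0,0,0],"gripper":0.5},{"xyz":[0,-0.325,0.5],"turn":[0,0.03,0],"gripper":0.5},{"xyz":[0,0,0.5],"turn":[0,0,0],"gripper":0.5},{"xyz":[0,0,0.5],"turn":[0,0,0],"gripper":0.5},{"xyz":[0,0,0.4],"turn":[0,0,0],"gripper":0.5},{"xyz":[0,0,0.2],"turn":[0,0,0],"gripper":0.5},{"xyz":[0,0,0],"turn":[0,0,0],"gripper":0.5},{"xyz":[0,0,0],"turn":[0,0,0],"gripper":0.5}])

```text
time_s: 7.42
position: [0.497, -0.1823, 0.125]
tool_rot: [[0.25, -0.882, -0.4], [-0.968, -0.226, -0.105], [0.002, 0.413, -0.911]]
ft_force: [0.3, 0.0, 1.0]
grip_width: 0.064
```

Run:
```python
from h import *
R=pose(14.5,-24.5);go([488.9,-183.9,105],R)
im,d=cams.get_image("scene");cv2.imwrite("pics/s3.png",cv2.resize(im[200:345,85:265,::-1],(720,580),interpolation=cv2.INTER_CUBIC))
```

```text
pos [ 0.497  -0.1823  0.125 ] t 7.4167 w 0.06396020052520061 F [0.3 0.  1. ]
shift units total [-0.013 -0.019  0.54 ]
turn units [-0.018 -0.025 -0.02 ]
```

View pics/s3.png

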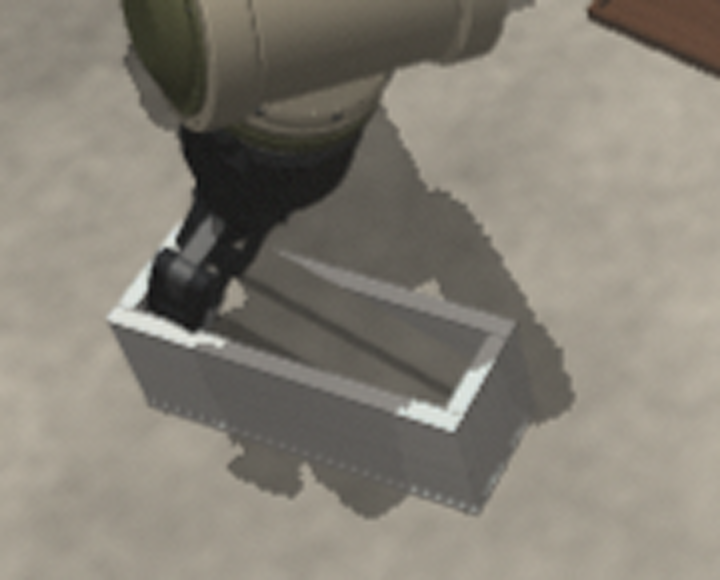

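The fingers straddle the raised end, with the jaw across the block. I'll advance slowly, then close.

Call:
step_arm(steps=[{"xyz":[0,-0.02,0.1],"turn":[0,0,0],"gripper":0.5},{"xyz":[0,0,0.1],"turn":[0,0,0],"gripper":0.5},{"xyz":[0,0,0.1],"turn":[0,0,0],"gripper":0.5},{"xyz":[0,0,0.1],"turn":[0,0,0],"gripper":0.5},{"xyz":[0,0,0.1],"turn":[0,0,0],"gripper":0.5},{"xyz":[0,0,0.02],"turn":[0,0,0],"gripper":0.5},{"xyz":[0,0,0],"turn":[0,0,0],"gripper":0.5},{"xyz":[0,0,0],"turn":[0,0,0],"gripper":0.5}])

```text
time_s: 8.13
position: [0.4893, -0.1842, 0.1052]
tool_rot: [[0.25, -0.881, -0.401], [-0.968, -0.227, -0.106], [0.002, 0.414, -0.91]]
ft_force: [1.1, 0.7, 0.6]
grip_width: 0.0642
```

Call:
step_arm(steps=[{"xyz":[0,0,0],"turn":[0,0,0],"gripper":-0.1},{"xyz":[0,0,0],"turn":[0,0,0],"gripper":-0.1},{"xyz":[0,0,0],"turn":[0,0,0],"gripper":-0.3},{"xyz":[0,0,0],"turn":[0,0,0],"gripper":-0.5},{"xyz":[0,0,0],"turn":[0,0,0],"gripper":-1},{"xyz":[0,0,0],"turn":[0,0,0],"gripper":-1},{"xyz":[0,0,0],"turn":[0,0,0],"gripper":-1}], squeeze=90)

```text
time_s: 8.72
position: [0.4894, -0.1842, 0.1054]
tool_rot: [[0.25, -0.882, -0.4], [-0.968, -0.227, -0.106], [0.003, 0.414, -0.91]]
ft_force: [0.7, -0.0, 2.5]
grip_width: 0.0419
```

Call:
step_arm(steps=[{"xyz":[0,0.04,-0.09],"turn":[0,0,0],"gripper":-1},{"xyz":[0,0.06,-0.14],"turn":[0,0,0],"gripper":-1},{"xyz":[0,0.1,-0.22],"turn":[0,0,0],"gripper":-1},{"xyz":[0,0,0],"turn":[0,0,0],"gripper":-1}])

```text
time_s: 9.05
position: [0.4898, -0.1843, 0.1267]
tool_rot: [[0.25, -0.882, -0.399], [-0.968, -0.226, -0.107], [0.004, 0.413, -0.911]]
ft_force: [0.4, 0.5, -2.3]
grip_width: 0.0418
```

Run:
```python
from h import *
prof('scene',22)
im,d=cams.get_image("scene");cv2.imwrite("pics/s4.png",cv2.resize(im[200:345,85:265,::-1],(720,580),interpolation=cv2.INTER_CUBIC))
go([488.9,-183.9,205])
```

```text
-96 19 80.0 | -88 44 69.5 | -40 4 124.9 | -32 24 119.5 | -24 78 117.4 | -16 66 113.5 | -8 68 109.8 | 0 72 106.4 | 8 73 102.5 | 16 73 98.9 | 24 68 95.2 | 32 70 91.6 | 40 72 87.8 | 48 73 83.5 | 56 65 80.3 | 64 74 76.6 | 72 67 73.2 | 80 67 69.8 | 88 12 79.8 | 96 152 67.2 | 
pos [ 0.4894 -0.1841  0.1253] t 9.15 w 0.042038321419305066 F [ 1.   0.3 -3.2]
shift units total [-0.002  0.835 -1.809]
```

View pics/s4.png

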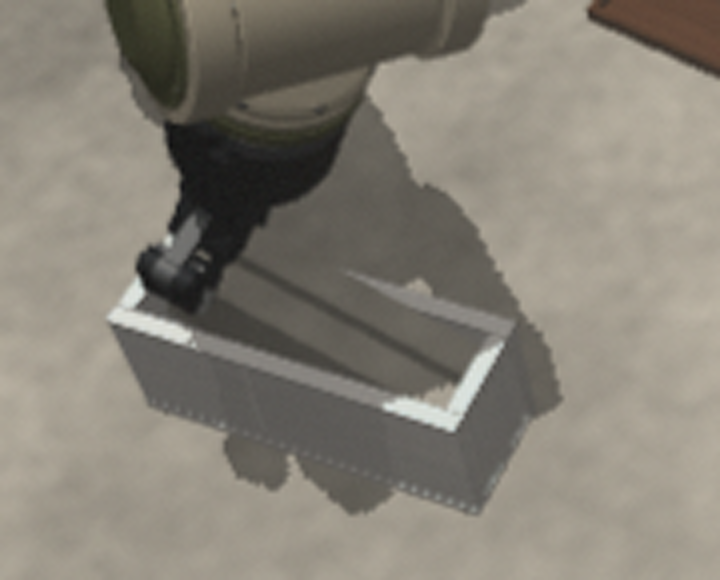

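The block has risen with the gripper and kept its tilt. I'll lift it fully.

Call:
step_arm(steps=[{"xyz":[0,0.1035,-0.2275],"turn":[0,0,0],"gripper":-1},{"xyz":[0,0.1035,-0.2275],"turn":[0,0,0],"gripper":-1},{"xyz":[0,0.1035,-0.2275],"turn":[0,0,0],"gripper":-1},{"xyz":[0,0.1035,-0.2275],"turn":[0,0,0],"gripper":-1},{"xyz":[0,0.1035,-0.2275],"turn":[0,0,0],"gripper":-1},{"xyz":[0,0.1035,-0.2275],"turn":[0,0,0],"gripper":-1},{"xyz":[0,0.1035,-0.2275],"turn":[0,0,0],"gripper":-1},{"xyz":[0,0.1035,-0.2275],"turn":[0,0,0],"gripper":-1},{"xyz":[0,0.1035,-0.2275],"turn":[0,0,0],"gripper":-1},{"xyz":[0,0.1035,-0.2275],"turn":[0,0,0],"gripper":-1},{"xyz":[0,0.1035,-0.2275],"turn":[0,0,0],"gripper":-1},{"xyz":[0,0.05,-0.11],"turn":[0,0,0],"gripper":-1},{"xyz":[0,0,0],"turn":[0,0,0],"gripper":-1}])

```text
time_s: 10.23
position: [0.4896, -0.1839, 0.2409]
tool_rot: [[0.25, -0.882, -0.399], [-0.968, -0.227, -0.107], [0.004, 0.413, -0.911]]
ft_force: [1.5, -0.9, -2.9]
grip_width: 0.0419
```

Call:
step_arm(steps=[{"xyz":[0,0,0],"turn":[0.445,0,0],"gripper":-1},{"xyz":[0,0,0],"turn":[0.445,0,0],"gripper":-1},{"xyz":[0,0,0],"turn":[0.445,0,0],"gripper":-1},{"xyz":[0,0,0],"turn":[0.445,0,0],"gripper":-1},{"xyz":[0,0,0],"turn":[0.445,0,0],"gripper":-1},{"xyz":[0,0,0],"turn":[0.445,0,0],"gripper":-1},{"xyz":[0,0,0],"turn":[0.445,0,0],"gripper":-1},{"xyz":[0,0,0],"turn":[0.445,0,0],"gripper":-1},{"xyz":[0,0,0],"turn":[0.445,0,0],"gripper":-1},{"xyz":[0,0,0],"turn":[0.445,0,0],"gripper":-1},{"xyz":[0,0,0],"turn":[0.445,0,0],"gripper":-1},{"xyz":[0,0,0],"turn":[0.445,0,0],"gripper":-1},{"xyz":[0,0,0],"turn":[0,0,0],"gripper":-1},{"xyz":[0,0,0],"turn":[0,0,0],"gripper":-1}])

```text
time_s: 11.4
position: [0.4889, -0.1838, 0.2394]
tool_rot: [[0.25, -0.968, -0.001], [-0.968, -0.25, -0.002], [0.002, 0.002, -1.0]]
ft_force: [-0.1, 0.1, -2.7]
grip_width: 0.0418
```

Run:
```python
from h import *
prof('scene',22,.13,.28);prof('top',22,.13,.28)
im,d=cams.get_image("scene");cv2.imwrite("pics/s5.png",im[:,:,::-1])
go([552-62,180,235],pose(2.9,0))
```

```text
-48 47 237.9 | -40 83 237.8 | -32 105 237.1 | -24 94 236.1 | -16 79 236.0 | -8 92 235.6 | 0 83 235.3 | 8 86 235.5 | 16 91 235.6 | 24 90 235.4 | 32 105 235.2 | 40 104 234.8 | 48 113 235.0 | 56 105 234.9 | 64 118 234.2 | 72 117 234.5 | 80 130 234.6 | 88 115 234.4 | 96 144 232.7 | 
-24 43 236.8 | -16 67 237.0 | -8 75 237.2 | 0 78 236.9 | 8 73 237.0 | 16 72 237.3 | 24 73 236.6 | 32 73 236.6 | 40 69 237.3 | 48 70 236.8 | 56 70 236.8 | 64 69 236.9 | 72 71 236.4 | 80 67 236.8 | 88 67 237.0 | 96 67 236.4 | 
pos [ 0.4895 -0.1837  0.2394] t 11.55 w 0.041965196985118004 F [ 0.2  0.4 -2.7]
shift units total [-8.799 -2.292  0.092]
turn units [ 0.013 -0.024  2.533]
```

View pics/s5.png

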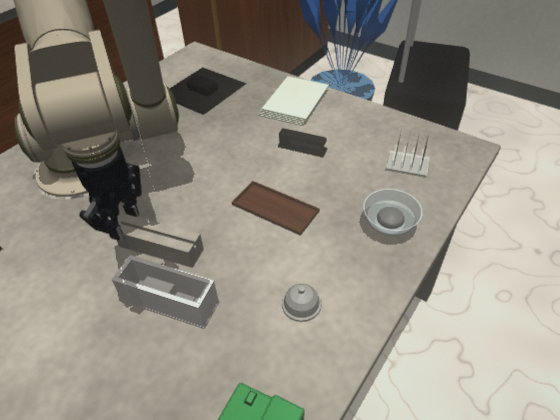

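The block hangs level, with its top 2.5 mm below the TCP. I'll carry it to the tray.

Call:
step_arm(steps=[{"xyz":[-0.2,-0.05,0],"turn":[0,0,0],"gripper":-1},{"xyz":[-0.4,-0.1,0],"turn":[0,0,0],"gripper":-1},{"xyz":[-0.55,-0.14,0],"turn":[0,0,0],"gripper":-1},{"xyz":[-0.55,-0.14,0],"turn":[0,0,0],"gripper":-1},{"xyz":[-0.55,-0.14,0],"turn":[0,0,0],"gripper":-1},{"xyz":[-0.55,-0.14,0],"turn":[0,0,0],"gripper":-1},{"xyz":[-0.55,-0.14,0],"turn":[0,0,0],"gripper":-1},{"xyz":[-0.55,-0.14,0],"turn":[0,0,0],"gripper":-1},{"xyz":[-0.55,-0.14,0],"turn":[0,0,0],"gripper":-1},{"xyz":[-0.55,-0.14,0],"turn":[0,0,0],"gripper":-1},{"xyz":[-0.55,-0.14,0],"turn":[0,0,0],"gripper":-1},{"xyz":[-0.55,-0.14,0],"turn":[0,0,0],"gripper":-1},{"xyz":[-0.55,-0.14,0],"turn":[0,0,0],"gripper":-1},{"xyz":[-0.55,-0.14,0],"turn":[0,0,0],"gripper":-1},{"xyz":[-0.55,-0.14,0],"turn":[0,0,0],"gripper":-1},{"xyz":[-0.55,-0.14,0],"turn":[0,0,0],"gripper":-1},{"xyz":[-0.4,-0.12,0],"turn":[0,0,0],"gripper":-1},{"xyz":[-0.2,-0.05,0],"turn":[0,0,0],"gripper":-1}])

```text
time_s: 13.05
position: [0.488, 0.1861, 0.2388]
tool_rot: [[0.252, -0.968, -0.0], [-0.968, -0.252, -0.002], [0.002, 0.001, -1.0]]
ft_force: [0.1, 0.3, -3.5]
grip_width: 0.0423
```

Call:
step_arm(steps=[{"xyz":[0,0,0],"turn":[0,0,0.4],"gripper":-1},{"xyz":[0,0,0],"turn":[0,0,0.4],"gripper":-1},{"xyz":[0,0,0],"turn":[0,0,0.4],"gripper":-1},{"xyz":[0,0,0],"turn":[0,0,0.4],"gripper":-1},{"xyz":[0,0,0],"turn":[0,0,0.4],"gripper":-1},{"xyz":[0,0,0],"turn":[0,0,0.4],"gripper":-1},{"xyz":[0,0,0],"turn":[0,0,0.13],"gripper":-1},{"xyz":[0,0,0],"turn":[0,0,0],"gripper":-1},{"xyz":[0,0,0],"turn":[0,0,0],"gripper":-1}])

```text
time_s: 13.8
position: [0.4885, 0.1837, 0.2389]
tool_rot: [[0.051, -0.999, 0.0], [-0.999, -0.051, -0.002], [0.002, -0.0, -1.0]]
ft_force: [-0.1, -0.1, -3.0]
grip_width: 0.0417
```

Run:
```python
from h import *
go([488.6,176.8,239.4],pose(2.9,0))
for n in("top","scene"):
    im,d=cams.get_image(n);P=cloud(n,d);z=P[...,2];p=env.observe()["position"]
    t=np.radians(2.9);a=np.array([np.cos(t),np.sin(t)]);b=np.array([-a[1],a[0]]);q=P[...,:2]-[.552,.180];s=q@a*1000;c=q@b*1000
    m=(z>.215)&(z<.26)&(abs(c)<45)&(s>-10)&(s<110);print(n,m.sum(),"far end",np.percentile(s[m],[98,99.5]),"across",np.percentile(c[m],[1,99]),"z",np.median(z[m&(s<30)]),np.median(z[m&(s>40)]))
```

```text
pos [0.4885 0.1837 0.2389] t 13.8 w 0.04174799468296595 F [-0.1 -0.1 -3. ]
shift units total [ 0.172  0.006 -0.012]
turn units [-0.003 -0.027  0.009]
top 802 far end [75.04941767 75.67037287] across [-13.35814709  30.34799618] z 0.2361870866114526 0.23570758168816097
scene 826 far end [77.41229783 77.94285825] across [-16.15447433  29.20676946] z 0.23417348693027729 0.2336340413708039
```

Call:
step_arm(steps=[{"xyz":[0.18,0,0.2],"turn":[0,0,0],"gripper":-1},{"xyz":[0,0,0.4],"turn":[0,0,0],"gripper":-1},{"xyz":[0,0,0.5],"turn":[0,0,0],"gripper":-1},{"xyz":[0,0,0.5],"turn":[0,0,0],"gripper":-1},{"xyz":[0,0,0.5],"turn":[0,0,0],"gripper":-1},{"xyz":[0,0,0.5],"turn":[0,0,0],"gripper":-1},{"xyz":[0,0,0.5],"turn":[0,0,0],"gripper":-1},{"xyz":[0,0,0.5],"turn":[0,0,0],"gripper":-1},{"xyz":[0,0,0.4],"turn":[0,0,0],"gripper":-1},{"xyz":[0,0,0.2],"turn":[0,0,0],"gripper":-1},{"xyz":[0,0,0],"turn":[0,0,0],"gripper":-1},{"xyz":[0,0,0],"turn":[0,0,0],"gripper":-1}])

```text
time_s: 14.9
position: [0.4892, 0.176, 0.0711]
tool_rot: [[0.051, -0.999, 0.001], [-0.999, -0.051, -0.002], [0.002, -0.0, -1.0]]
ft_force: [0.3, -0.4, -3.1]
grip_width: 0.0419
```

Call:
step_arm(steps=[{"xyz":[0,0,0.1],"turn":[0,0,0],"gripper":-1},{"xyz":[0,0,0.1],"turn":[0,0,0],"gripper":-1},{"xyz":[0,0,0.1],"turn":[0,0,0],"gripper":-1},{"xyz":[0,0,0],"turn":[0,0,0],"gripper":-1},{"xyz":[0,0,0],"turn":[0,0,0],"gripper":-1}])

```text
time_s: 15.32
position: [0.489, 0.1761, 0.0589]
tool_rot: [[0.051, -0.999, 0.0], [-0.999, -0.051, -0.002], [0.002, -0.0, -1.0]]
ft_force: [0.0, 0.1, -2.4]
grip_width: 0.0417
```

Call:
step_arm(steps=[{"xyz":[0,0,0.05],"turn":[0,0,0],"gripper":-1},{"xyz":[0,0,0.05],"turn":[0,0,0],"gripper":-1},{"xyz":[0,0,0.05],"turn":[0,0,0],"gripper":-1},{"xyz":[0,0,0],"turn":[0,0,0],"gripper":-1},{"xyz":[0,0,0],"turn":[0,0,0],"gripper":-1}])

```text
time_s: 15.73
position: [0.489, 0.1761, 0.0528]
tool_rot: [[0.051, -0.999, 0.0], [-0.999, -0.051, -0.002], [0.002, -0.0, -1.0]]
ft_force: [-0.1, -0.1, -2.8]
grip_width: 0.042
```

Call:
step_arm(steps=[{"xyz":[0,0,0.03],"turn":[0,0,0],"gripper":-1},{"xyz":[0,0,0.03],"turn":[0,0,0],"gripper":-1},{"xyz":[0,0,0],"turn":[0,0,0],"gripper":-1},{"xyz":[0,0,0],"turn":[0,0,0],"gripper":-1}])

```text
time_s: 16.07
position: [0.4891, 0.1761, 0.0506]
tool_rot: [[0.051, -0.999, 0.001], [-0.999, -0.051, -0.002], [0.002, -0.001, -1.0]]
ft_force: [-0.3, -0.8, -2.6]
grip_width: 0.0423
```

Call:
step_arm(steps=[{"xyz":[0,0,0.025],"turn":[0,0,0],"gripper":-1},{"xyz":[0,0,0.025],"turn":[0,0,0],"gripper":-1},{"xyz":[0,0,0],"turn":[0,0,0],"gripper":-1},{"xyz":[0,0,0],"turn":[0,0,0],"gripper":-1}])

```text
time_s: 16.4
position: [0.4892, 0.1762, 0.0502]
tool_rot: [[0.051, -0.999, 0.002], [-0.999, -0.051, -0.002], [0.002, -0.002, -1.0]]
ft_force: [-6.2, -0.9, 16.0]
grip_width: 0.0423
```

The block touches the tray floor at the expected height. I'll ease off, open and retreat.

Call:
step_arm(steps=[{"xyz":[0,0,-0.03],"turn":[0,0,0],"gripper":-1},{"xyz":[0,0,0],"turn":[0,0,0],"gripper":0.1},{"xyz":[0,0,0],"turn":[0,0,0],"gripper":0.3},{"xyz":[0,0,0],"turn":[0,0,0],"gripper":0.5},{"xyz":[0,0,0],"turn":[0,0,0],"gripper":0.5},{"xyz":[0,0,0],"turn":[0,0,0],"gripper":0.5},{"xyz":[0,0,0],"turn":[0,0,0],"gripper":0.5}])

```text
time_s: 16.98
position: [0.4891, 0.1761, 0.0497]
tool_rot: [[0.051, -0.999, 0.001], [-0.999, -0.051, -0.002], [0.002, -0.0, -1.0]]
ft_force: [-0.1, -0.2, -0.2]
grip_width: 0.0635
```

Call:
step_arm(steps=[{"xyz":[0,0,-0.2],"turn":[0,0,0],"gripper":0.5},{"xyz":[0,0,-0.4],"turn":[0,0,0],"gripper":0.5},{"xyz":[0,0,-0.7],"turn":[0,0,0],"gripper":0.5},{"xyz":[0,0,-0.7],"turn":[0,0,0],"gripper":0.5},{"xyz":[0,0,-0.7],"turn":[0,0,0],"gripper":0.5},{"xyz":[0,0.5,-0.7],"turn":[0,0,0],"gripper":0.5},{"xyz":[0,0.8,0],"turn":[0,0,0],"gripper":0.5},{"xyz":[0,0.8,0],"turn":[0,0,0],"gripper":0.5},{"xyz":[0,0,0],"turn":[0,0,0],"gripper":0.5},{"xyz":[0,0,0],"turn":[0,0,0],"gripper":0.5}])

```text
time_s: 17.82
position: [0.4042, 0.1722, 0.1866]
tool_rot: [[0.051, -0.999, 0.002], [-0.999, -0.051, -0.002], [0.002, -0.001, -1.0]]
ft_force: [0.9, 0.4, -0.2]
grip_width: 0.0641
```

Run:
```python
from h import *
s=env.observe();print(s["time_s"],s["position"],s["grip_width"])
for n in("top","scene"):
    im,d=cams.get_image(n);P=cloud(n,d);z=P[...,2];z0={"top":0,"scene":0}[n]
    t=np.radians(2.9);a=np.array([np.cos(t),np.sin(t)]);b=np.array([-a[1],a[0]]);q=P[...,:2]-[.552,.180];s=q@a*1000;c=q@b*1000
    m=(z>.035)&(z<.07)&(abs(c)<45)&(abs(s)<105);r=rect(n,m,.048)
    print(n,m.sum(),r,"offset",((r[0]/1000-[.552,.180])@np.c_[a,b]*1000).round(1))
    print("z -s,+s",[round(float(np.median(z[m&(abs(s-k)<12)&(abs(c)<18)&(abs(c)>5)]))*1000,1) for k in(-45,0,45)])
cv2.imwrite("pics/s6.png",im[:,:,::-1])
```

```text
17.8167 [0.40418316 0.17224443 0.186612  ] 0.06410647050709485
top 1133 (array([553.6, 180.6]), array([ 44.3, 150.1]), 3.66) offset [1.6 0.5]
z -s,+s [48.2, 48.1, 47.9]
scene 955 (array([558.7, 173.1]), array([ 56. , 155.7]), 3.9) offset [ 6.3 -7.2]
z -s,+s [46.9, 46.6, 46.6]
```

View pics/s6.png

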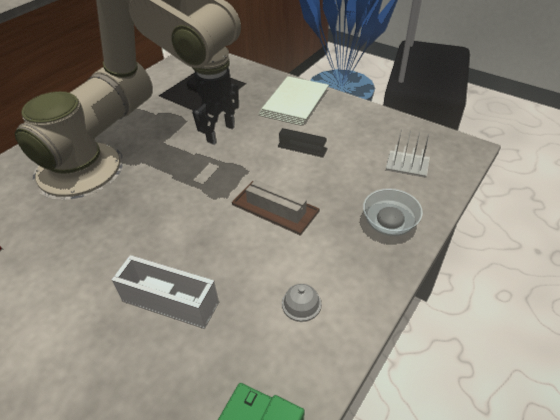

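The block lies flat and centred in the tray, with its top at 48 mm as expected. The bell and stapler haven't moved, and the gripper is clear.

```bash
python3 -c "
from rig import order
print(order.close_job())"
```

```text
the job is handed in; nothing more can be done
None
```

The block is lying in the wooden tray and the job is handed in, at about 18 s on the robot's clock; no verdict came back.

**What I did:** I pressed the +x end first. It gave way, so I pushed it down and outward until the block tipped about 24.5°. I gripped the raised −x end with the tool tilted to match, lifted the block out, levelled it and lowered it until it touched the tray floor. Then I eased off, let go and moved the gripper clear.

**Last checks:**
- **Position (top camera):** the block's middle is 1.6 mm along and 0.5 mm across from the tray's middle. Its length is within 1° of the tray's.
- **Flatness and slot:** its top is 48 mm above the counter all along, as expected for lying flat. The block kept its slot-up attitude throughout the carry.
- **Bell and stapler:** I saw no shift in either in the last scene picture; I did not measure their positions again.
- **Disagreement:** the scene camera put the block's middle 6 mm along and −7 mm across. Its mask also takes in a visible side face (it measured 56 mm wide instead of 44), so I trusted the top view; both readings are within the limits.
- **Grip width:** the opening read 42 mm on the 44 mm block, but nothing slipped.

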